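# Load the bench shaker and set its timer

## Task

Lift the dust cover off the shaker's funnel and lay it flat on the bench, use the scoop to pour all six aluminium slugs through the wide funnel into the clear jar, and stand the empty scoop upright on the bench. Then, with the slugs in the jar, turn the timer knob until its pointer points at the steel index tab on the dial's rim. Leave the reel, amber jar, screwdriver and magnifier where they are.

Things in the scene. Friction and masses are not known exactly. Their poses are not given: they have to be found in the camera images.
- scoop: Steel scoop with the six slugs: pan 120 mm long (x), 68 wide (y), walls 36 high, walls and floor 4 thick, back closed, front (+x) open, inside 60 wide narrowing to 48 at the spout. Black upright plate handle in its middle plane, on the back wall and reaching forward over the pan: 12 mm thick (y), x -60 to +10, z 55 to 96 mm. 0.22 kg. Origin: centre of the underside; z up.
- scoop_grip (a point): A point to grip on the scoop's plate handle: at x = -18, z = 77 mm in the scoop's frame; plate faces are 6 mm to either side along the scoop's y.
- scoop_spout (a point): Middle of the front edge of the scoop's floor (x = 60, z = 4 mm in the scoop's frame), over which the slugs slide out.
- shaker: Bench shaker, fixed: green and yellow body 160 (x) by 310 (y) by 45 mm high. On its +y end a clear jar with a wide steel funnel on it, on its -y end the timer knob. Origin: centre of its underside; the side facing the robot is -x.
- cover: Loose grey dust cover lying on the funnel's rim: disc 134 mm across, 6 mm thick, with an upright bar handle in the middle, 44 mm long (x), 16 wide (y), from 6 to 40 mm above the underside. 0.10 kg. Origin: centre of the underside; z up.
- jar_floor (a point): Centre of the clear jar's inner floor, 49 mm above the bench, 80 mm from the shaker's centre along its +y. Jar: inside diameter 56 mm, outside 62 mm, top 130 mm above the bench. Slugs lying in the jar stay within about 60 mm of its floor.
- funnel_mouth (a point): Centre of the funnel's round rim, straight above the jar, 182 mm above the bench. Rim outside diameter 126 mm; it narrows over 42 mm of height at about 45 degrees to a throat of 50 mm bore that opens into the jar.
- timer (a joint): Angle of the shaker's timer knob, rad: 0 when the pointer points to the shaker's -x, growing clockwise seen from above; range -1.6 to 1.6; stays where it is left.
- timer_grip (a point): On the timer knob's vertical axis, 78 mm above the bench, at the height to grip. Black bar grip 54 mm long, 15 wide, 54 to 88 mm above the bench, its length along the pointer's line, on a disc 60 mm across. The pointer is at its -x.
- timer_pointer (a point): Tip of the knob's pointer (small nose with a white line at one end of the bar), 40 mm from the knob's axis.
- index_mark (a point): Where the pointer's tip must come: the inner end of the steel index tab (a 14 by 6 mm block on the rim of the white dial, standing 50 mm from the knob's axis; this point is 40 mm from the axis at the pointer's height).
- spool: Bystander: upright reel of wire, 64 mm across, 50 mm high, loose. Origin: centre of the underside.
- pot: Bystander: closed amber jar, 52 mm across, 62 mm high, loose. Origin: centre of the underside.
- driver: Bystander: screwdriver lying on the bench, 160 mm long along its x, loose. Origin: under its middle.
- magnifier: Bystander: magnifying glass on a fixed stand: foot 90 mm across, thin post at its origin, black lens 90 mm across centred 65 mm along its +x and 215 mm above the bench (top at about 237 mm).
- slug1: Plain aluminium slug, a cylinder 20 mm across and 22 mm long; origin at its centre, z along its axis. 19 g. Starts standing in the scoop, its centre 15 mm above the scoop's underside.
- slug2: Plain aluminium slug, a cylinder 20 mm across and 22 mm long; origin at its centre, z along its axis. 19 g. Starts standing in the scoop, its centre 15 mm above the scoop's underside.
- slug3: Plain aluminium slug, a cylinder 20 mm across and 22 mm long; origin at its centre, z along its axis. 19 g. Starts standing in the scoop, its centre 15 mm above the scoop's underside.
- slug4: Plain aluminium slug, a cylinder 20 mm across and 22 mm long; origin at its centre, z along its axis. 19 g. Starts standing in the scoop, its centre 15 mm above the scoop's underside.
- slug5: Plain aluminium slug, a cylinder 20 mm across and 22 mm long; origin at its centre, z along its axis. 19 g. Starts standing in the scoop, its centre 15 mm above the scoop's underside.
- slug6: Plain aluminium slug, a cylinder 20 mm across and 22 mm long; origin at its centre, z along its axis. 19 g. Starts standing in the scoop, its centre 15 mm above the scoop's underside.
Not all that is in view belongs to the job. Leave any blue or turquoise look-alike of the cover alone.

How it is judged:
By the outcome, as a careful person would: the job done as asked, in the order asked, and still so for the second after the job is handed in, with the robot touching nothing.
It also fails if it takes over 72 s, if anything falls off the work surface, if the arm or the gripper's body presses on something with over 40 N, if the wrist force passes 120 N, or if a joint passes its speed limit or range.

## Robot

A 6-joint arm with a two-finger parallel gripper is mounted at the origin on the work surface. World frame = base frame: x ahead of the robot, y to its left, z up, the work surface at z = 0. Lengths are in mm, angles in rad, forces in N, time in s.
With the tool pointing down it reaches from about 275 to 750 mm from the base axis. Payload 10.2 kg.
Tool frame: the origin (TCP) lies on the centre line of the jaws, within the pads' length; the fingertips stand ctrl.finger_overhang ahead of it and the grasp point (between the pads) lies 2 mm behind it (ctrl.finger_overhang is the distance from the TCP to the fingertips, in mm); z points along the fingers, y is the line along which they close (so a half turn about z gives the same grasp; the last joint's range is limited). The gripper opens to 88 mm and grips with 3 to 60 N. Pads are 18 mm wide; open, the fingers measure 123 mm over their backs; the gripper's body (75 mm by 187 mm) begins 45 mm behind the grasp point.
Start: joints at [-0.223, 0.313, 1.498, -0, 1.331, -0.223], TCP at [525.006, -0.014, 255.72] pointing down, gripper open.
Joint ranges: [-2.94, 2.94], [-0.97, 2.17], [0.19, 2.56], [-1.23, 4.37], [0.02, 3.11], [-2.88, 2.88]. Speed limits (rad/s): [2.39, 2.39, 3.01, 3.14, 3.14, 3.14].

## Interface

Orientations are given as [roll, pitch, yaw] about the fixed x, y, z axes, in that order (R = Rz(yaw) Ry(pitch) Rx(roll)).
In Python, from workcell import sensors, cams, ctrl gives the robot as it stands. The module is installed in compiled form; this text tells all that it offers.
- The arm moves only by the tool move_arm, never from a script. Its arguments are lists of equal length, an entry for each row: "delta_pos": the shift along the tool's x, y, z in m, a list of three; "twist": the turn about the tool's z in degrees; "grip": the finger opening in m, from 0 to 0.0881. In form: {"delta_pos": [[tx, ty, tz], ...], "twist": [twist, ...], "grip": [grip, ...]}. A call has exactly 10 rows; each row is the pose to reach, as a shift and turn from the pose commanded when the call began, along the tool's axes at that moment; what a row does not reach only later rows make up. A row lasts 1/10 s, in which the tool goes at most 50 mm and 8.59 degrees, less where a joint would pass 70% of its speed; a pose out of reach is approached as far as the arm can. A call with a gripper value outside its range is refused whole. The fingers move at their own pace and stop on an object; "newtons" is the grip in N (left out, the last holds). Time passes only in rows, so rows that repeat a pose let the fingers close, or fill a call up. It gives the time, the measured TCP pose, the force, the opening and the grip force at its end, in the units of the state.
- sensors.get_obs(): the state, without advancing time (a new reading comes with each control period).
- cams.camera(name): name is "scene" or "side" or "wrist"; returns a dict with "image" (480x640x3 uint8, blue, green, red), "range_z" (480x640 float32, mm along the optical axis (not along the pixel's ray), 0 where there is no reading), "camera_matrix" (3x3 intrinsics, pixels), "distortion" ([k1, k2, p1, p2, k3] as OpenCV has them; the pictures are not rectified), "rvec" (rotation vector, rad) and "tvec" (3), from world to camera coordinates, as OpenCV has them. Camera axes: x right, y down, z forward; pixel columns grow to the right and rows downward; lengths in mm; the calibration is good to about 2 mm. A picture is of the moment at which its call begins.
- ctrl.job_done(): hands the job in; it is judged then, once.
The state is a dict: "t": time; "joints": joint angles; "joint_velocities": joint speeds; "tau": joint torques, N m; "ee_pos": TCP position; "tool_rot": TCP orientation; "contact_force": force on the tool from outside, world axes, zero at the start; "ft_torque": the same for the moment, N m; "opening": opening from 0.0 (shut) to 1.0 (fully open); "finger_force": force on a finger pad.
Only numpy, scipy, OpenCV 4.12 (cv2) and the standard library are available. Lean on these libraries where they do the work, as an engineer would, in place of code of your own. Each camera call takes 0.05 s, during which the arm holds its last target. There are 200 camera calls.

## Working session

There is one attempt and no reset: what is moved stays moved. The work goes in short steps, Python scripts to look and compute and a tool call to move; the robot and the scene stay as the last step left them, time stands still between calls to the robot, and variables do not carry over. Pictures are saved under pics/ and viewed, at most 10 in all, crops included, and the job is handed in when it is done.

Besides the shell and the picture viewer there is one more tool, called after "Call:" as name(argument=value, ...), one argument or row to a line, values as JSON. move_arm: Moves the arm, as the interface text tells. Its arguments: {"type":"object","properties":{"delta_pos":{"type":"array","items":{"type":"array","items":{"type":"number"}}},"twist":{"type":"array","items":{"type":"number"}},"grip":{"type":"array","items":{"type":"number"}},"newtons":{"type":"number"}},"required":["delta_pos","twist","grip"]}

```bash
mkdir -p pics
cat > h.py <<'E'
import numpy as np, cv2, pickle
from workcell import sensors, cams, ctrl
def snap(n,tag=None):
    c=cams.camera(n); tag=tag or n
    pickle.dump(c,open(f'{tag}.pkl','wb')); cv2.imwrite(f'pics/{tag}.png',c['image']); return c
def load(t): return pickle.load(open(f'{t}.pkl','rb'))
def ray(c,u,v):
    R,_=cv2.Rodrigues(np.array(c['rvec'],float)); t=np.array(c['tvec'],float).reshape(3)
    p=cv2.undistortPoints(np.array([[[u,v]]],float),np.array(c['camera_matrix'],float),np.array(c['distortion'],float))[0,0]
    return -R.T@t, R.T@np.array([p[0],p[1],1.])
def at_z(c,u,v,z):
    o,d=ray(c,u,v); return (o+d*(z-o[2])/d[2]).round(1)
def depth(c,u,v):
    o,d=ray(c,u,v); return (o+d*np.median(c['range_z'][v-1:v+2,u-1:u+2])).round(1)
def cloud(c):
    v,u=np.mgrid[0:480,0:640]; K=np.array(c['camera_matrix'],float)
    p=cv2.undistortPoints(np.stack([u.ravel(),v.ravel()],1).astype(float)[:,None],K,np.array(c['distortion'],float))[:,0]
    z=c['range_z'].ravel()[:,None]; P=np.hstack([p*z,z])
    R,_=cv2.Rodrigues(np.array(c['rvec'],float)); t=np.array(c['tvec'],float).reshape(3)
    W=(P-t)@R; W[z[:,0]==0]=np.nan; return W.reshape(480,640,3)
E
python3 - <<'E'
from h import *
s=sensors.get_obs(); print(s['ee_pos'],s['tool_rot'],ctrl.finger_overhang,s['opening'])
for n in('scene','side','wrist'):
    c=snap(n); o,_=ray(c,320,240); print(n,o.round())
E
```

```text
[5.24778286e+02 4.35301992e-02 2.55177979e+02] [-3.14037919e+00 -2.76030821e-04  1.57081725e+00] 17.0 1.0007794939726387
scene [1302. -709. 1019.]
side [457. 715. 799.]
wrist [525.  71. 384.]
```

View pics/scene.png

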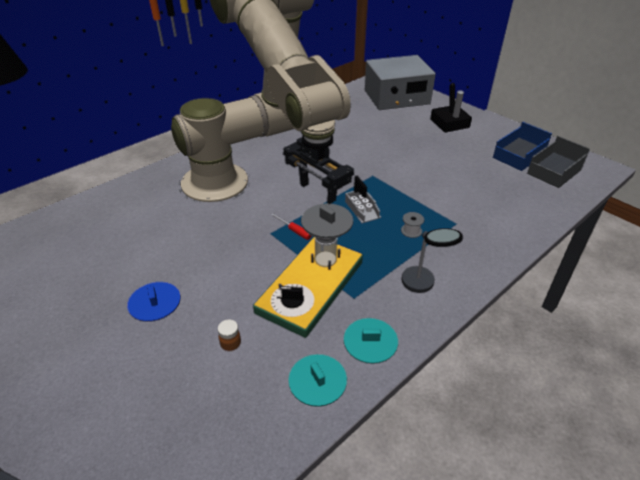

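View pics/side.png

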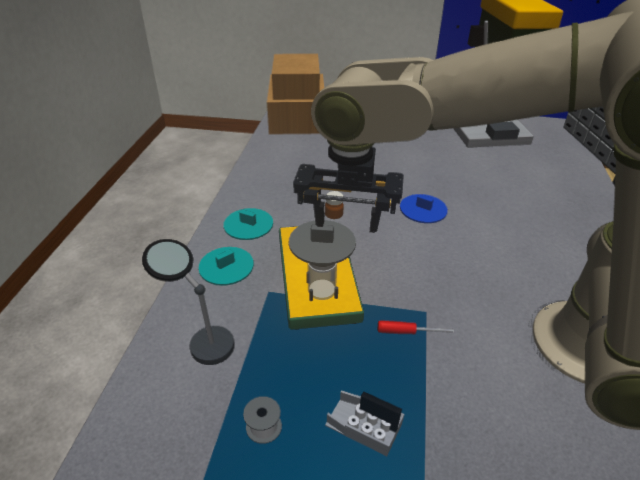

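Run:
```python
from h import *
a=load('side')['image']; b=load('scene')['image']
A=cv2.resize(a[200:460,230:440],None,fx=1.9,fy=2.3)   # no
A=cv2.resize(a[370:460,310:430],(400,300),interpolation=cv2.INTER_CUBIC)
B=cv2.resize(a[210:300,280:400],(400,300),interpolation=cv2.INTER_CUBIC)
C=cv2.resize(b[260:335,250:350],(400,300),interpolation=cv2.INTER_CUBIC)
D=cv2.resize(b[165:240,295:395],(400,300),interpolation=cv2.INTER_CUBIC)
cv2.imwrite('pics/m1.png',np.vstack([np.hstack([A,B]),np.hstack([C,D])]))
for n in('side','scene'):
    W=cloud(load(n)); z=W[...,2]; ok=(W[...,0]>250)&(W[...,0]<800)&(abs(W[...,1])<450)
    print(n)
    for nm,lo,hi,reg in(('coverdisc',184,194,(slice(200,275),slice(270,370)) if n=='side' else (slice(195,245),slice(290,360))),
                    ('handle',205,228,(slice(215,250),slice(300,345)) if n=='side' else (slice(195,230),slice(310,345))),
                    ('scoophandle',85,100,(slice(380,440),slice(340,420)) if n=='side' else (slice(170,215),slice(340,385))),
                    ('body',40,50,(slice(200,340),slice(270,370)) if n=='side' else (slice(220,340),slice(240,375)))):
        P=W[reg][(ok&(z>lo)&(z<hi))[reg]]
        if len(P)<4: print(nm,len(P));continue
        r=cv2.minAreaRect(P[:,:2].astype(np.float32)); print(nm,len(P),'mean',P.mean(0).round(1),'min',P.min(0).round(),'max',P.max(0).round(),'rect',np.round(r[0],1),np.round(r[1],1),round(r[2],1))
```

```text
side
coverdisc 1965 mean [5.704e+02 3.000e-01 1.884e+02] min [506. -79. 184.] max [638.  58. 194.] rect [572.1  -9.8] [132.1 134.2] 19.0
handle 244 mean [571.3  -5.9 216.7] min [550. -19. 205.] max [594.   0. 224.] rect [571.9  -8.6] [43.3 18.7] 5.4
scoophandle 399 mean [426.  275.3  94.2] min [392. 257.  85.] max [459. 290. 100.] rect [426.3 273.3] [14.1 69.8] 70.9
body 3438 mean [586.9 -25.6  45.5] min [ 476. -348.   40.] max [714.  79.  50.] rect [ 606.9 -135. ] [170.3 414.5] 14.5
scene
coverdisc 1187 mean [578.9 -17.5 189.1] min [503. -80. 184.] max [640.  59. 194.] rect [573.2 -10.9] [131.  136.3] 48.9
handle 145 mean [576.5 -14.5 217.9] min [551. -23. 205.] max [597.  -3. 227.] rect [573.9 -14. ] [45.3 19.9] 4.3
scoophandle 77 mean [431.3 269.   94.3] min [395. 256.  86.] max [462. 285. 100.] rect [428.9 272.2] [17.8 71.3] 72.4
body 3880 mean [ 611.9 -112.6   46.3] min [ 478. -261.   40.] max [717.  76.  50.] rect [596.3 -91.1] [162.3 313.4] 17.3
```

View pics/m1.png

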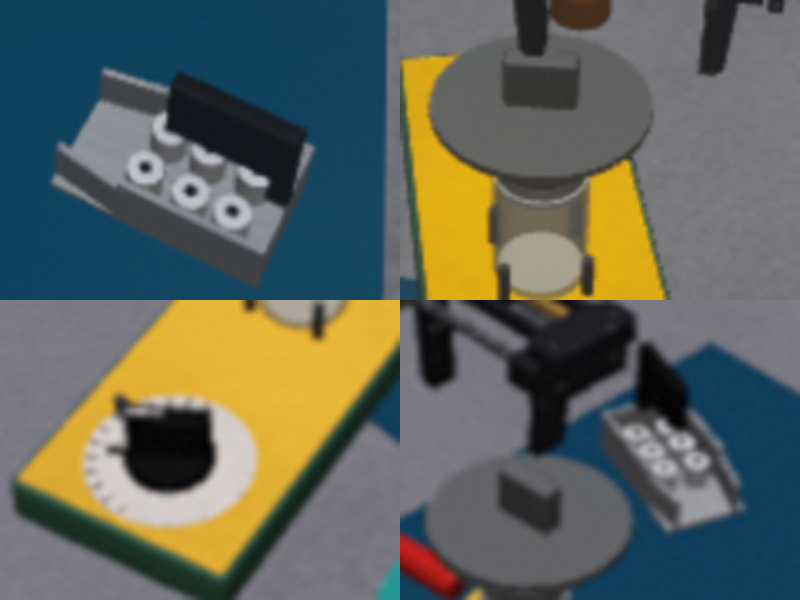

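Call:
move_arm(
  delta_pos=[
    [-0.011, 0.048, 0],
    [-0.011, 0.048, 0],
    [-0.011, 0.048, 0.02],
    [-0.011, 0.048, 0.035],
    [-0.011, 0.048, 0.045],
    [-0.011, 0.048, 0.045],
    [-0.011, 0.048, 0.045],
    [-0.011, 0.048, 0.045],
    [-0.011, 0.048, 0.045],
    [-0.011, 0.048, 0.045],
  ],
  twist=[-5, -5, -5, -5, -5, -5, -5, -5, -5, -5],
  grip=[0.088, 0.088, 0.088, 0.088, 0.088, 0.03, 0.03, 0.03, 0.03, 0.03],
  newtons=20,
)

```text
t: 1.15
ee_pos: [573.1, -11.0, 211.1]
tool_rot: [3.141, 0.0, 1.658]
contact_force: [-0.5, 0.0, -0.3]
opening: 0.568
finger_force: 0.0
```

Run:
```python
from h import *
c=load('side'); d=load('scene')
print('driver tip,handle end',at_z(c,453,331,5),at_z(c,380,327,12),'scene',at_z(d,273,214,5),at_z(d,309,235,12))
print('spool',at_z(c,263,407,50),at_z(d,413,217,50)); print('pot',at_z(d,228,327,62))
print('magn foot',at_z(c,212,345,8),'lens',at_z(c,167,259,215),at_z(d,444,237,215))
print('blue',at_z(d,154,301,6),'teal',at_z(d,370,340,6),at_z(d,317,380,6))
print('knob disc/dial',at_z(d,293,300,47), 'dialC scene crop', at_z(d,250+170/4,260+460/4,46))
s=sensors.get_obs(); print(s['ee_pos'],s['tool_rot'],s['opening'],s['finger_force'])
```

```text
driver tip,handle end [282.7  20.2   5. ] [437.2  41.2  12. ] scene [279.3  35.3   5. ] [437.9  46.7  12. ]
spool [624.2 288.4  50. ] [621.7 304.5  50. ]
pot [ 597.1 -351.1   62. ]
magn foot [772.2 145.4   8. ] lens [835.6 123.2 215. ] [836.5 127.6 215. ]
blue [ 353.7 -421.8    6. ] teal [824.9 -98.8   6. ] [ 819.1 -269.5    6. ]
knob disc/dial [ 626.7 -175.7   47. ] dialC scene crop [ 792.1 -318.    46. ]
[573.1121081  -11.01428606 211.13824568] [3.14090635e+00 2.19207390e-04 1.65810160e+00] 0.5680093168343582 0.0
```

Call:
move_arm(
  delta_pos=[
    [0, 0, 0],
    [0, 0, 0],
    [0, 0, -0.015],
    [0, 0, -0.035],
    [-0.015, -0.025, -0.035],
    [-0.04, -0.065, -0.035],
    [-0.065, -0.105, -0.035],
    [-0.085, -0.145, -0.035],
    [-0.104, -0.173, -0.02],
    [-0.104, -0.173, 0.02],
  ],
  twist=[0, 0, 0, 0, 0, 0, 0, 0, 0, 0],
  grip=[0.03, 0.03, 0.03, 0.03, 0.03, 0.03, 0.03, 0.03, 0.03, 0.03],
  newtons=20,
)

```text
t: 2.15
ee_pos: [408.9, -132.1, 192.6]
tool_rot: [3.137, 0.005, 1.655]
contact_force: [1.0, -0.5, -1.4]
opening: 0.496
finger_force: 20.0
```

Call:
move_arm(
  delta_pos=[
    [0, 0, 0.03],
    [0, 0, 0.07],
    [0, 0, 0.11],
    [0, 0, 0.14],
    [0, 0, 0.155],
    [0, 0, 0.161],
    [0, 0, 0.161],
    [0, 0, 0.161],
    [0, 0, 0.161],
    [0, 0, 0.161],
  ],
  twist=[0, 0, 0, 0, 0, 0, 0, 0, 0, 0],
  grip=[0.03, 0.03, 0.03, 0.03, 0.03, 0.03, 0.03, 0.03, 0.085, 0.085],
)

```text
t: 3.15
ee_pos: [410.0, -129.9, 30.2]
tool_rot: [3.141, 0.001, 1.658]
contact_force: [-0.1, 0.4, 0.5]
opening: 0.655
finger_force: 0.0
```

Call:
move_arm(
  delta_pos=[
    [0, 0, -0.01],
    [0, 0, -0.05],
    [0.01, 0, -0.1],
    [0.05, 0.005, -0.13],
    [0.1, 0.01, -0.13],
    [0.15, 0.015, -0.13],
    [0.2, 0.02, -0.13],
    [0.25, 0.025, -0.13],
    [0.3, 0.03, -0.13],
    [0.35, 0.0315, -0.13],
  ],
  twist=[0, 0, -5, -13, -21, -29, -37, -45, -53, -61],
  grip=[0.088, 0.088, 0.088, 0.088, 0.088, 0.088, 0.088, 0.088, 0.088, 0.088],
)

```text
t: 4.15
ee_pos: [410.4, 221.9, 160.8]
tool_rot: [3.141, 0.001, 2.729]
contact_force: [1.8, -0.4, -0.2]
opening: 1.0
finger_force: 0.0
```

Run:
```python
from h import *
c=snap('wrist','w1'); s=sensors.get_obs(); print(s['ee_pos'],s['tool_rot'],s['joints'])
W=cloud(c); z=W[...,2]
m=(z>88)&(z<102)&(W[...,1]>230)&(W[...,1]<310)
P=W[m]; print(len(P)); 
if len(P)>5:
    r=cv2.minAreaRect(P[:,:2].astype(np.float32)); print(r, P.mean(0))
```

```text
[409.10338552 227.46709896 160.86276047] [3.13857527e+00 4.07899819e-04 2.74055463e+00] [ 0.25527063  0.29164594  1.79478219  0.00246472  1.05300147 -0.91570593]
3461
((425.964111328125, 272.33941650390625), (12.224346160888672, 69.4603042602539), 70.63642120361328) [422.67500814 272.82954629  94.7858022 ]
```

View pics/w1.png

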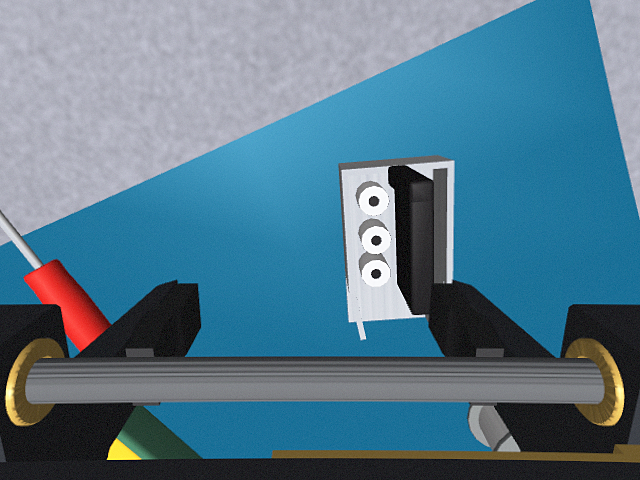

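Call:
move_arm(
  delta_pos=[
    [0.0175, 0.03, 0],
    [0.0295, 0.0506, 0],
    [0.0295, 0.0506, 0],
    [0.0295, 0.0506, 0.03],
    [0.0295, 0.0506, 0.065],
    [0.0295, 0.0506, 0.082],
    [0.0295, 0.0506, 0.082],
    [0.0295, 0.0506, 0.082],
    [0.0295, 0.0506, 0.082],
    [0.0295, 0.0506, 0.082],
  ],
  twist=[-3, -4.6, -4.6, -4.6, -4.6, -4.6, -4.6, -4.6, -4.6, -4.6],
  grip=[0.05, 0.05, 0.05, 0.05, 0.05, 0.05, 0.005, 0.005, 0.005, 0.005],
  newtons=60,
)

```text
t: 5.2
ee_pos: [404.9, 277.9, 78.9]
tool_rot: [3.14, 0.002, 2.803]
contact_force: [0.5, -0.2, 0.1]
opening: 0.23
finger_force: 0.0
```

Call:
move_arm(
  delta_pos=[
    [0, 0, 0],
    [0, 0, 0],
    [0, 0, -0.003],
    [0, 0, -0.01],
    [0, 0, -0.025],
    [0, 0, -0.05],
    [0, 0, -0.08],
    [-0.005, -0.005, -0.11],
    [-0.015, -0.02, -0.14],
    [-0.03, -0.035, -0.165],
  ],
  twist=[0, 0, 0, 0, 0, 0, 0, 0, 0, 0],
  grip=[0.005, 0.005, 0.005, 0.005, 0.005, 0.005, 0.005, 0.005, 0.005, 0.005],
  newtons=60,
)

```text
t: 6.2
ee_pos: [420.5, 234.6, 244.6]
tool_rot: [3.141, 0.0, 2.804]
contact_force: [1.5, -0.1, -3.1]
opening: 0.133
finger_force: 59.8
```

Run:
```python
from h import *
c=snap('side','s1'); s=sensors.get_obs(); print(s['ee_pos'],s['contact_force'],s['ft_torque'])
cv2.imwrite('pics/s1c.png',cv2.resize(c['image'][220:480,200:560],None,fx=2,fy=2))
```

```text
[423.22659303 232.67139492 248.20814731] [ 2.75423316 -2.07293558  1.10813471] [-0.16536436 -0.15350859 -0.00497935]
```

View pics/s1c.png

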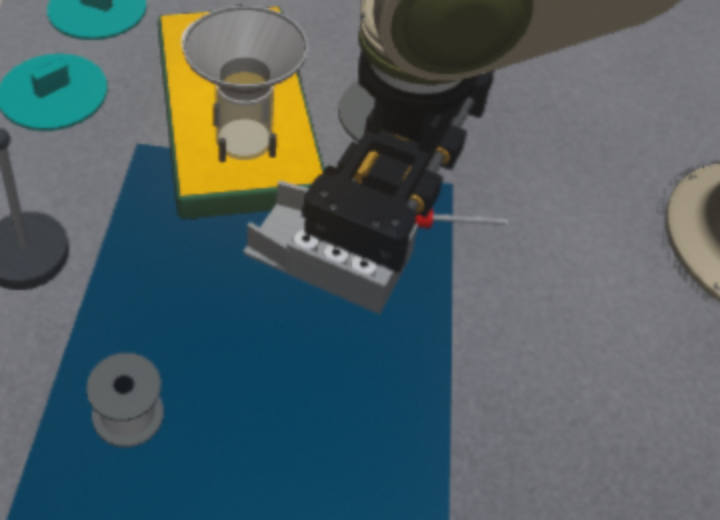

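Run:
```python
from h import *
c=load('s1'); print(at_z(c,322.5,243.5,182), at_z(c,291.5,244,182),at_z(c,353.5,244,182))
W=cloud(c)[215:275,280:365].reshape(-1,3); P=W[(W[:,2]>176)&(W[:,2]<186)]
r=cv2.minEnclosingCircle(P[:,:2].astype(np.float32)); print(len(P),r)
```

```text
[570.2  -8.2 182. ] [630.6   4.1 182. ] [509.3 -17.4 182. ]
489 ((572.9928588867188, -14.160654067993164), 64.51535034179688)
```

Call:
move_arm(
  delta_pos=[
    [-0.012, -0.015, -0.02],
    [-0.03, -0.036, -0.035],
    [-0.052, -0.062, -0.05],
    [-0.076, -0.09, -0.057],
    [-0.1, -0.119, -0.057],
    [-0.122, -0.145, -0.057],
    [-0.14, -0.167, -0.057],
    [-0.152, -0.181, -0.057],
    [-0.156, -0.186, -0.057],
    [-0.156, -0.186, -0.057],
  ],
  twist=[0, 0, 0, 0, 0, 0, 0, 0, 0, 0],
  grip=[0.005, 0.005, 0.005, 0.005, 0.005, 0.005, 0.005, 0.005, 0.005, 0.005],
  newtons=60,
)

```text
t: 7.25
ee_pos: [506.2, 7.5, 299.4]
tool_rot: [-3.142, -0.001, 2.802]
contact_force: [-0.3, 0.1, -2.7]
opening: 0.132
finger_force: 59.8
```

Call:
move_arm(
  delta_pos=[
    [0, 0, 0],
    [0, 0, 0],
    [0, 0, 0],
    [0, 0, 0],
    [0, 0, 0],
    [0, 0, 0],
    [0, 0, 0],
    [0, 0, 0],
    [0, 0, 0],
    [0, 0, 0],
  ],
  twist=[0, 0, 0, 0, 0, 0, 0, 0, 0, 0],
  grip=[0.005, 0.005, 0.005, 0.005, 0.005, 0.005, 0.005, 0.005, 0.005, 0.005],
  newtons=25,
)

```text
t: 8.25
ee_pos: [506.4, 7.6, 299.7]
tool_rot: [3.142, -0.0, 2.803]
contact_force: [-0.1, 0.1, -4.1]
opening: 0.133
finger_force: 25.0
```

Run:
```python
from h import *
c=snap('side','s2'); s=sensors.get_obs(); print(s['ee_pos'],s['tool_rot'],s['contact_force'],s['ft_torque'])
cv2.imwrite('pics/s2c.png',cv2.resize(c['image'][150:350,240:440],None,fx=2.5,fy=2.5))
```

```text
[506.38138635   7.63914383 299.7157167 ] [ 3.14158563e+00 -1.71652233e-05  2.80295443e+00] [ 0.92723074  0.03296125 -2.66935458] [ 0.11071039  0.02057285 -0.02507624]
```

View pics/s2c.png

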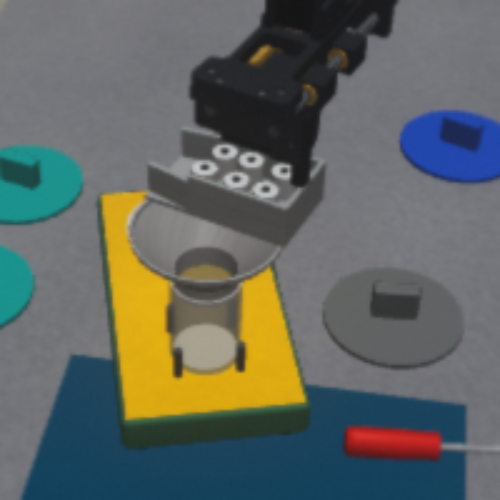

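```bash
cat >> h.py <<'E'
def tilt(tag='t',view=False):
    c=snap('side',tag); s=sensors.get_obs(); g=np.array(s['ee_pos']); yaw=s['tool_rot'][2]
    f=-np.array([np.cos(yaw),np.sin(yaw)]); l=np.array([-f[1],f[0]])
    W=cloud(c).reshape(-1,3); d=W[:,:2]-g[:2]; X=d@f; Y=d@l; Z=W[:,2]-g[2]
    m=(abs(Y-32)<9)&(X>-80)&(X<130)&(Z<-12)&(Z>-160)&(W[:,2]>188)
    for a in range(-75,126,20):
        q=m&(abs(X-a)<5)
        if q.sum()>3: print(a,'z',Z[q].min().round(),Z[q].max().round(),q.sum(),'lat',Y[q].mean().round())
    print('grip',g.round(1),'F',np.round(s['contact_force'],1),'M',np.round(s['ft_torque'],2),'ff',s['finger_force'],'op',s['opening'])
E
python3 -c "
from h import *
tilt('t0')"
```

```text
-15 z -76.0 -40.0 68 lat 31.0
5 z -77.0 -39.0 83 lat 34.0
25 z -79.0 -41.0 80 lat 34.0
45 z -78.0 -39.0 80 lat 34.0
65 z -79.0 -41.0 75 lat 33.0
85 z -79.0 -47.0 64 lat 31.0
105 z -78.0 -47.0 48 lat 29.0
grip [506.4   7.7 299.7] F [ 0.4  0.4 -3.6] M [0.16 0.06 0.02] ff 24.98269668314606 op 0.13658585275341842
```

Call:
move_arm(
  delta_pos=[
    [0, 0, 0],
    [0, 0, 0],
    [0, 0, 0],
    [0, 0, 0],
    [0, 0, 0],
    [0, 0, 0],
    [0, 0, 0],
    [0, 0, 0],
    [0, 0, 0],
    [0, 0, 0],
  ],
  twist=[0, 0, 0, 0, 0, 0, 0, 0, 0, 0],
  grip=[0.005, 0.005, 0.005, 0.005, 0.005, 0.005, 0.005, 0.005, 0.005, 0.005],
  newtons=12,
)

```text
t: 9.35
ee_pos: [506.4, 7.7, 299.7]
tool_rot: [3.142, 0.0, 2.803]
contact_force: [-0.4, -0.3, -2.5]
opening: 0.136
finger_force: 12.0
```

```bash
python3 -c "
from h import *
tilt('t1')"
```

```text
-15 z -77.0 -41.0 72 lat 30.0
5 z -78.0 -40.0 89 lat 34.0
25 z -78.0 -38.0 81 lat 34.0
45 z -79.0 -41.0 75 lat 34.0
65 z -78.0 -42.0 68 lat 34.0
85 z -76.0 -47.0 64 lat 31.0
105 z -79.0 -47.0 46 lat 28.0
grip [506.4   7.7 299.7] F [-0.6 -0.1 -2.7] M [0.17 0.02 0.01] ff 11.993567960889777 op 0.13741717337081008
```

Call:
move_arm(
  delta_pos=[
    [0, 0, 0],
    [0, 0, 0],
    [0, 0, 0],
    [0, 0, 0],
    [0, 0, 0],
    [0, 0, 0],
    [0, 0, 0],
    [0, 0, 0],
    [0, 0, 0],
    [0, 0, 0],
  ],
  twist=[0, 0, 0, 0, 0, 0, 0, 0, 0, 0],
  grip=[0.005, 0.005, 0.005, 0.005, 0.005, 0.005, 0.005, 0.005, 0.005, 0.005],
  newtons=8,
)

```text
t: 10.4
ee_pos: [506.4, 7.7, 299.7]
tool_rot: [-3.142, -0.0, 2.803]
contact_force: [0.1, 0.4, -3.2]
opening: 0.136
finger_force: 8.0
```

```bash
python3 -c "
from h import *
tilt('t2')"
```

```text
-35 z -70.0 -51.0 45 lat 30.0
-15 z -78.0 -38.0 92 lat 34.0
5 z -85.0 -45.0 86 lat 34.0
25 z -92.0 -52.0 82 lat 34.0
45 z -99.0 -59.0 74 lat 33.0
65 z -106.0 -73.0 62 lat 31.0
85 z -93.0 -80.0 14 lat 28.0
grip [506.4   7.7 299.7] F [ 0.5 -0.9 -3.4] M [ 0.09 -0.02 -0.03] ff 8.000032454001484 op 0.13423761238909454
```

Call:
move_arm(
  delta_pos=[
    [0, 0, 0],
    [0, 0, 0],
    [0, 0, 0],
    [0, 0, 0],
    [0, 0, 0],
    [0, 0, 0],
    [0, 0, 0],
    [0, 0, 0],
    [0, 0, 0],
    [0, 0, 0],
  ],
  twist=[0, 0, 0, 0, 0, 0, 0, 0, 0, 0],
  grip=[0.005, 0.005, 0.005, 0.005, 0.005, 0.005, 0.005, 0.005, 0.005, 0.005],
  newtons=6.5,
)

```text
t: 11.45
ee_pos: [506.4, 7.7, 299.7]
tool_rot: [-3.142, -0.0, 2.803]
contact_force: [0.9, 1.3, -3.4]
opening: 0.134
finger_force: 6.5
```

```bash
python3 -c "
from h import *
tilt('t3')
cv2.imwrite('pics/t3c.png',cv2.resize(load('t3')['image'][150:350,240:440],None,fx=2.5,fy=2.5))"
```

```text
-35 z -70.0 -53.0 44 lat 31.0
-15 z -78.0 -38.0 92 lat 33.0
5 z -85.0 -45.0 86 lat 34.0
25 z -92.0 -53.0 77 lat 33.0
45 z -99.0 -58.0 77 lat 34.0
65 z -106.0 -72.0 63 lat 31.0
85 z -95.0 -80.0 14 lat 27.0
grip [506.4   7.6 299.7] F [-0.3 -0.3 -2.9] M [ 0.07 -0.01 -0.08] ff 6.500045536231482 op 0.1325939464584267
```

View pics/t3c.png

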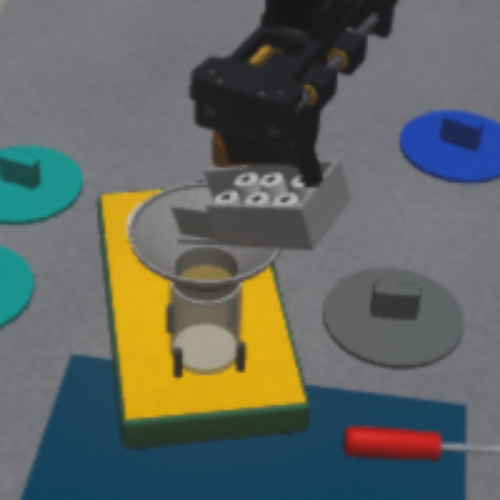

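Call:
move_arm(
  delta_pos=[
    [0, 0, -0.003],
    [0, 0, -0.006],
    [0, 0, -0.008],
    [0, 0, -0.008],
    [0.005, 0, -0.008],
    [0.01, 0, -0.008],
    [0.015, 0, -0.008],
    [0.015, 0, -0.008],
    [0.015, 0, -0.008],
    [0.015, 0, -0.008],
  ],
  twist=[0, 0, 0, 0, 0, 0, 0, 0, 0, 0],
  grip=[0.005, 0.005, 0.005, 0.005, 0.005, 0.005, 0.005, 0.005, 0.005, 0.005],
  newtons=5,
)

```text
t: 12.5
ee_pos: [492.3, 12.6, 307.7]
tool_rot: [3.142, 0.0, 2.803]
contact_force: [0.1, -0.2, -3.6]
opening: 0.134
finger_force: 5.0
```

```bash
python3 -c "
from h import *
tilt('t4')"
```

```text
-35 z -70.0 -34.0 102 lat 31.0
-15 z -84.0 -38.0 98 lat 34.0
5 z -94.0 -50.0 92 lat 34.0
25 z -105.0 -60.0 86 lat 34.0
45 z -114.0 -70.0 71 lat 32.0
65 z -119.0 -87.0 40 lat 28.0
grip [492.3  12.6 307.7] F [-0.5  1.2 -3.6] M [ 0.13 -0.09  0.04] ff 4.999992031007423 op 0.13427846227188342
```

Call:
move_arm(
  delta_pos=[
    [0, 0, 0],
    [0, 0, 0],
    [0.01, 0.003, -0.005],
    [0.025, 0.003, -0.005],
    [0.038, 0.003, -0.005],
    [0.043, 0.003, -0.005],
    [0.043, 0.003, -0.005],
    [-0.006, 0.003, -0.005],
    [-0.006, 0.003, -0.005],
    [-0.006, 0.003, -0.005],
  ],
  twist=[0, 0, 0, 0, 0, 0, 0, 0, 0, 0],
  grip=[0.005, 0.005, 0.005, 0.005, 0.005, 0.005, 0.005, 0.005, 0.005, 0.005],
  newtons=60,
)

```text
t: 13.55
ee_pos: [499.5, 13.2, 312.0]
tool_rot: [-3.141, -0.001, 2.803]
contact_force: [-0.1, -0.2, -1.5]
opening: 0.132
finger_force: 60.0
```

```bash
python3 -c "
from h import *
tilt('t5')
cv2.imwrite('pics/t5c.png',cv2.resize(load('t5')['image'][150:350,240:440],None,fx=2.5,fy=2.5))"
```

```text
-35 z -71.0 -36.0 97 lat 32.0
-15 z -82.0 -37.0 97 lat 33.0
5 z -92.0 -48.0 95 lat 34.0
25 z -104.0 -60.0 86 lat 34.0
45 z -114.0 -71.0 68 lat 32.0
65 z -118.0 -88.0 41 lat 28.0
grip [499.   13.4 312.5] F [ 0.2  0.6 -1.7] M [ 0.06 -0.01  0.01] ff 60.000084741041064 op 0.12466664110060505
```

View pics/t5c.png

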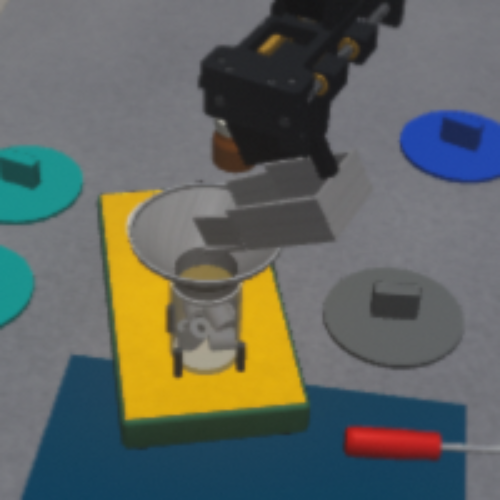

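Call:
move_arm(
  delta_pos=[
    [0.015, 0, 0],
    [0.035, 0, 0],
    [0.045, 0, 0],
    [0.045, 0, 0],
    [-0.004, 0, 0],
    [-0.004, 0, 0],
    [-0.004, 0, 0],
    [-0.004, 0, 0],
    [-0.004, 0, 0],
    [-0.004, 0, 0],
  ],
  twist=[0, 0, 0, 0, 0, 0, 0, 0, 0, 0],
  grip=[0.005, 0.005, 0.005, 0.005, 0.005, 0.005, 0.005, 0.005, 0.005, 0.005],
  newtons=60,
)

```text
t: 14.6
ee_pos: [502.3, 12.4, 313.2]
tool_rot: [3.141, 0.001, 2.803]
contact_force: [-0.5, 0.6, -2.7]
opening: 0.131
finger_force: 60.0
```

Run:
```python
from h import *
c=snap('side','j1'); d=snap('scene','j2')
F=[]
for i in range(6):
    snap('scene','j2'); F.append(sensors.get_obs()['contact_force'][2])
print(np.mean(F),sensors.get_obs()['ee_pos'])
A=cv2.resize(c['image'][255:305,300:350],(400,400),interpolation=cv2.INTER_CUBIC)
B=cv2.resize(d['image'][190:275,295:380],(400,400),interpolation=cv2.INTER_CUBIC)
cv2.imwrite('pics/jj.png',np.hstack([A,B]))
# empty-scoop cloud: floor seen from scene camera?
```

```text
-2.5407913336428254 [502.64405997  12.1516873  312.7390294 ]
```

View pics/jj.png

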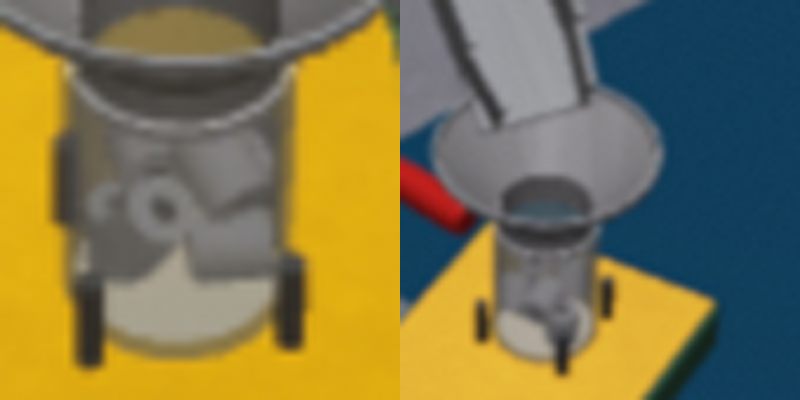

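Call:
move_arm(
  delta_pos=[
    [0.005, 0.015, -0.008],
    [0.018, 0.053, -0.008],
    [0.034, 0.1, -0.008],
    [0.048, 0.142, 0.01],
    [0.055, 0.164, 0.045],
    [0.055, 0.164, 0.09],
    [0.055, 0.164, 0.135],
    [0.055, 0.164, 0.165],
    [0.055, 0.164, 0.178],
    [0.055, 0.164, 0.178],
  ],
  twist=[0, 0, 0, 0, 0, 0, 0, 0, 0, 0],
  grip=[0.005, 0.005, 0.005, 0.005, 0.005, 0.005, 0.005, 0.005, 0.005, 0.005],
  newtons=60,
)

```text
t: 16.0
ee_pos: [505.0, 185.0, 133.8]
tool_rot: [-3.141, -0.002, 2.803]
contact_force: [0.8, -0.2, -2.4]
opening: 0.132
finger_force: 60.0
```

```bash
sed -i 's/(W\[:,2\]>188)/(W[:,2]>(188 if g[2]>250 else 3))/' h.py; python3 -c "
from h import *
tilt('t6')"
```

```text
-75 z -132.0 -131.0 6 lat 33.0
-55 z -132.0 -132.0 5 lat 29.0
-35 z -132.0 -32.0 94 lat 31.0
-15 z -132.0 -37.0 82 lat 32.0
5 z -132.0 -50.0 86 lat 33.0
25 z -132.0 -61.0 70 lat 33.0
45 z -132.0 -71.0 65 lat 31.0
65 z -132.0 -89.0 46 lat 29.0
85 z -132.0 -132.0 5 lat 31.0
105 z -132.0 -131.0 5 lat 32.0
125 z -132.0 -130.0 9 lat 31.0
grip [505.7 185.1 135.4] F [ 0.4 -0.6 -1.4] M [ 0.06 -0.08  0.06] ff 59.99994546175003 op 0.1257362728664493
```

Call:
move_arm(
  delta_pos=[
    [0, 0, 0.01],
    [0.012, 0, 0.018],
    [0.026, 0, 0.025],
    [0.04, 0, 0.032],
    [0.055, 0, 0.039],
    [0.068, 0, 0.045],
    [0.08, 0, 0.05],
    [0.086, 0, 0.053],
    [0.086, 0, 0.054],
    [0.086, 0, 0.054],
  ],
  twist=[0, 0, 0, 0, 0, 0, 0, 0, 0, 0],
  grip=[0.005, 0.005, 0.005, 0.005, 0.005, 0.005, 0.005, 0.005, 0.005, 0.005],
  newtons=7,
)

```text
t: 17.05
ee_pos: [424.5, 213.7, 81.0]
tool_rot: [3.141, 0.0, 2.803]
contact_force: [-0.8, -0.7, -0.4]
opening: 0.132
finger_force: 7.0
```

```bash
python3 -c "
from h import *
tilt('t7')"
```

```text
-75 z -78.0 -77.0 8 lat 31.0
-35 z -78.0 -77.0 4 lat 35.0
-15 z -78.0 -42.0 47 lat 32.0
5 z -78.0 -43.0 65 lat 34.0
25 z -78.0 -40.0 65 lat 34.0
45 z -77.0 -42.0 63 lat 34.0
65 z -78.0 -41.0 59 lat 33.0
85 z -78.0 -47.0 57 lat 31.0
105 z -78.0 -49.0 42 lat 28.0
125 z -78.0 -76.0 4 lat 34.0
grip [424.6 213.6  81. ] F [-0.6  0.6 -0.7] M [0.17 0.04 0.  ] ff 7.000073331291787 op 0.13481512127118048
```

Call:
move_arm(
  delta_pos=[
    [0, 0, 0.002],
    [0, 0, 0.002],
    [0, 0, 0.002],
    [0, 0, 0.002],
    [0, 0, 0.002],
    [0, 0, 0.002],
    [0, 0, -0.02],
    [0, 0, -0.06],
    [0, 0, -0.1],
    [0, 0, -0.12],
  ],
  twist=[0, 0, 0, 0, 0, 0, 0, 0, 0, 0],
  grip=[0.005, 0.005, 0.06, 0.06, 0.06, 0.06, 0.06, 0.06, 0.06, 0.06],
  newtons=7,
)

```text
t: 18.1
ee_pos: [424.8, 213.9, 203.8]
tool_rot: [3.139, 0.004, 2.803]
contact_force: [-0.4, 0.5, 0.3]
opening: 0.681
finger_force: 0.0
```

Run:
```python
from h import *
s=sensors.get_obs(); print(s['ee_pos'],s['joints'])
c=snap('side','r1'); d=snap('scene','r2')
W=cloud(c).reshape(-1,3); m=(W[:,2]>88)&(W[:,2]<105)&(abs(W[:,0]-445)<70)&(abs(W[:,1]-205)<50); print('handle',m.sum(),W[m].mean(0).round(1),W[m].min(0).round(),W[m].max(0).round())
W=cloud(d); 
# knob: points above dial on shaker -y end
m=(W[...,2]>57)&(W[...,2]<100)&(abs(W[...,0]-620)<60)&(W[...,1]<-100)&(W[...,1]>-240)
P=W[m]; t=P[P[:,2]>80]; print(len(P),len(t)); r=cv2.minAreaRect(t[:,:2].astype(np.float32)); print('bar top',r,t.mean(0).round(1))
v,u=np.where(m); print(u.min(),u.max(),v.min(),v.max())
K=(620,-175,46)
cv2.imwrite('pics/knob.png',cv2.resize(d['image'][275:325,262:322],(720,600),interpolation=cv2.INTER_CUBIC))
```

```text
[424.83530784 213.86854131 203.81712168] [ 2.19352347e-01  2.52763577e-01  1.72045549e+00  3.92503259e-06
  1.16421042e+00 -1.01294381e+00]
handle 321 [444.2 208.6  95.2] [411. 190.  88.] [479. 224. 100.]
308 144
bar top ((623.380859375, -179.0667266845703), (54.333274841308594, 20.662017822265625), 39.972412109375) [ 624.2 -178.8   87.4]
277 302 283 305
```

View pics/knob.png

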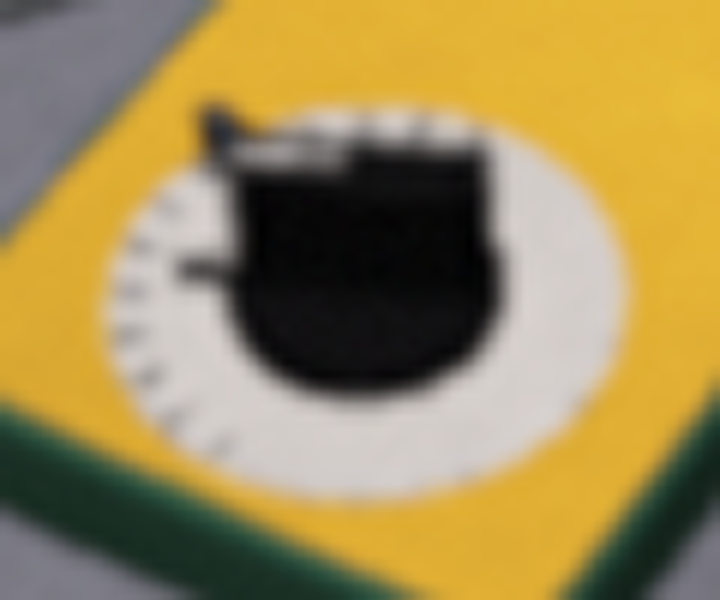

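Run:
```python
from h import *
d=load('r2')
px=lambda a,b:(262+a/12,275+b/12)
c=np.array([596.3,-91.1]); yaw=np.radians(17.3)
ax=np.array([623.4,-179.1])
# dial: ellipse of white pixels
im=d['image'].astype(int); H=cv2.cvtColor(d['image'],cv2.COLOR_BGR2HSV)
m=((H[...,1]<40)&(H[...,2]>150)).astype(np.uint8); m[:270]=0;m[325:]=0;m[:,:262]=0;m[:,322:]=0
v,u=np.where(m); P=np.array([at_z(d,a,b,47)[:2] for a,b in zip(u,v)]); print('dial',cv2.minEnclosingCircle(P.astype(np.float32)))
print('dial ellipse extents', at_z(d,*px(105,300),46), at_z(d,*px(630,300),46))
K=c-80*np.array([-np.sin(yaw),np.cos(yaw)]); print('K by symmetry',K)
for nm,p,zs in(('tab',(215,125),(50,56,62)),('nose',(185,270),(52,57,62,70)),('lineend',(235,152),(88,)),('linein',(345,155),(88,))):
    for z in zs:
        q=at_z(d,*px(*p),z)[:2]; e=q-ax; print(nm,z,q,'r',np.hypot(*e).round(1),'dir',np.degrees(np.arctan2(e[1],e[0])).round(1)%360)
W=cloud(d)
for p in((215,125),(205,110),(190,270),(210,270),(360,200),(235,155)):
    a,b=px(*p); print(p,W[int(round(b)),int(round(a))].round(1))
print(len(P))
```

```text
dial ((623.5414428710938, -176.00698852539062), 52.8960075378418)
dial ellipse extents [ 587.7 -216.5   46. ] [ 663.  -135.1   46. ]
K by symmetry [ 620.08998993 -167.48086396]
tab 50 [ 567.5 -169.7] r 56.7 dir 170.5
tab 56 [ 572.1 -173.1] r 51.6 dir 173.3
tab 62 [ 576.6 -176.4] r 46.9 dir 176.7
nose 52 [ 597.  -201.9] r 34.9 dir 220.8
nose 57 [ 600.7 -204.5] r 34.1 dir 228.2
nose 62 [ 604.3 -207.1] r 33.9 dir 235.7
nose 70 [ 610.1 -211.3] r 34.8 dir 247.6
lineend 88 [ 605.  -192.7] r 22.9 dir 216.5
linein 88 [ 621.1 -176.5] r 3.5 dir 131.5
(215, 125) [ 574.  -174.1   59.8]
(205, 110) [ 569.3 -173.6   59.5]
(190, 270) [ 594.6 -198.5   45.5]
(210, 270) [ 605.4 -200.1   55.7]
(360, 200) [ 628.4 -178.9   80.7]
(235, 155) [ 606.3 -192.4   87.6]
546
```

Call:
move_arm(
  delta_pos=[
    [0, 0, -0.03],
    [-0.015, -0.015, -0.05],
    [-0.045, -0.043, -0.05],
    [-0.077, -0.073, -0.05],
    [-0.109, -0.104, -0.05],
    [-0.141, -0.134, -0.05],
    [-0.173, -0.165, -0.05],
    [-0.205, -0.195, -0.05],
    [-0.237, -0.226, -0.05],
    [-0.269, -0.256, -0.05],
  ],
  twist=[7, 14, 21, 28, 35, 42, 49, 56, 63, 70],
  grip=[0.06, 0.06, 0.06, 0.06, 0.06, 0.06, 0.06, 0.06, 0.06, 0.06],
)

```text
t: 19.2
ee_pos: [593.1, -118.9, 248.9]
tool_rot: [-3.139, -0.001, 1.576]
contact_force: [-0.3, 0.3, -0.2]
opening: 0.681
finger_force: 0.0
```

Call:
move_arm(
  delta_pos=[
    [-0.03, 0.015, 0],
    [-0.0606, 0.0296, 0],
    [-0.0606, 0.0296, 0.02],
    [-0.0606, 0.0296, 0.04],
    [-0.0606, 0.0296, 0.04],
    [-0.0606, 0.0296, 0.04],
    [-0.0606, 0.0296, 0.04],
    [-0.0606, 0.0296, 0.04],
    [-0.0606, 0.0296, 0.04],
    [-0.0606, 0.0296, 0.04],
  ],
  twist=[8, 16, 24, 32, 40, 48, 50.6, 50.6, 50.6, 50.6],
  grip=[0.06, 0.06, 0.06, 0.06, 0.06, 0.06, 0.06, 0.06, 0.06, 0.06],
)

```text
t: 20.2
ee_pos: [623.0, -177.4, 210.1]
tool_rot: [-3.141, 0.0, 0.699]
contact_force: [-1.1, -0.3, 0.4]
opening: 0.678
finger_force: 0.0
```

Run:
```python
from h import *
c=snap('wrist','k1'); s=sensors.get_obs(); print(s['ee_pos'],s['tool_rot'],s['joints'])
W=cloud(c); near=np.hypot(W[...,0]-623.5,W[...,1]+177)<75
for nm,lo,hi,col in(('bar',82,94,0),('low',50,66,0)):
    m=near&(W[...,2]>lo)&(W[...,2]<hi); P=W[m]
    print(nm,len(P),cv2.minAreaRect(P[:,:2].astype(np.float32)) if len(P) else '')
    if nm=='low':
        e=P[:,:2]-np.array([623.5,-177]); r=np.hypot(*e.T); a=np.degrees(np.arctan2(e[:,1],e[:,0]))%360
        q=r>33
        h,_=np.histogram(a[q],72,(0,360)); print([(i*5,n) for i,n in enumerate(h) if n>3])
        for i in np.where(h>3)[0]:
            k=q&(abs(a-i*5-2.5)<2.5); print(i*5,'r',r[k].min().round(1),r[k].max().round(1),'z',P[k,2].mean().round(1))
H=cv2.cvtColor(c['image'],cv2.COLOR_BGR2HSV)
m=near&(W[...,2]<52)&(W[...,2]>40)&(H[...,1]<60)&(H[...,2]>140)
P=W[m]; print('dial',len(P),cv2.minEnclosingCircle(P[:,:2].astype(np.float32)))
```

```text
[ 623.01215943 -177.39428815  210.29518549] [-3.14111577e+00  2.16840502e-04  6.98992403e-01] [-4.57909321e-01  6.21313431e-01  1.14899368e+00 -6.87529108e-06
  1.37180936e+00  4.13896015e-01]
bar 1964 ((622.4642333984375, -176.9274139404297), (54.821380615234375, 14.960089683532715), 41.47562026977539)
low 3947 ((612.9111938476562, -181.32949829101562), (80.92569732666016, 59.81990432739258), 24.245689392089844)
[(170, np.int64(116)), (175, np.int64(137)), (180, np.int64(5)), (220, np.int64(4))]
170 r 39.9 58.0 z 55.9
175 r 39.8 58.2 z 56.7
180 r 44.0 50.2 z 55.8
220 r 39.6 40.7 z 54.5
dial 11215 ((622.3412475585938, -176.9358367919922), 55.012107849121094)
```

Run:
```python
from h import *
W=cloud(load('k1')).reshape(-1,3); A=np.array([622.4,-176.9]); e=W[:,:2]-A; r=np.hypot(*e.T); a=np.degrees(np.arctan2(e[:,1],e[:,0]))%360; z=W[:,2]
for nm,m in(('tab',(abs(a-175)<12)&(r>38)&(r<62)&(z>51)&(z<75)),('tabtop',(abs(a-175)<12)&(r>38)&(r<62)&(z>57.5)&(z<75)),('nose',(abs(a-221)<15)&(r>29)&(r<45)&(z>50)&(z<70))):
    P=W[m]; print(nm,m.sum(),P.mean(0).round(1),'a',a[m].mean().round(1),a[m].min().round(1),a[m].max().round(1),'r',r[m].min().round(1),r[m].max().round(1),cv2.minAreaRect(P[:,:2].astype(np.float32)))
```

```text
tab 251 [ 574.1 -173.1   56.5] a 175.5 171.3 180.4 r 38.7 57.1 ((574.624267578125, -173.43911743164062), (7.330990791320801, 18.369096755981445), 86.00981903076172)
tabtop 108 [ 572.8 -173.3   58. ] a 175.9 171.3 179.8 r 42.4 56.6 ((573.0939331054688, -173.22906494140625), (6.796108245849609, 14.154403686523438), 86.83200073242188)
nose 6 [ 593.2 -203.5   54.4] a 222.3 218.4 224.8 r 38.8 40.1 ((592.9324951171875, -203.0657196044922), (1.214184284210205, 4.4038801193237305), 41.808265686035156)
```

Call:
move_arm(
  delta_pos=[
    [0, -0.001, 0.02],
    [0, -0.001, 0.05],
    [0, -0.001, 0.08],
    [0, -0.001, 0.105],
    [0, -0.001, 0.123],
    [0, -0.001, 0.132],
    [0, -0.001, 0.134],
    [0, -0.001, 0.134],
    [0, -0.001, 0.134],
    [0, -0.001, 0.134],
  ],
  twist=[-1.5, -1.5, -1.5, -1.5, -1.5, -1.5, -1.5, -1.5, -1.5, -1.5],
  grip=[0.04, 0.04, 0.04, 0.04, 0.04, 0.04, 0.04, 0.01, 0.01, 0.01],
  newtons=20,
)

```text
t: 21.25
ee_pos: [622.8, -176.8, 77.7]
tool_rot: [3.14, -0.001, 0.724]
contact_force: [-0.4, -0.0, -0.9]
opening: 0.206
finger_force: 0.0
```

Call:
move_arm(
  delta_pos=[
    [0, 0, 0],
    [0, 0, 0],
    [0, 0, 0],
    [0, 0, 0],
    [0, 0, 0],
    [0, 0, 0],
    [0, 0, 0],
    [0, 0, 0],
    [0, 0, 0],
    [0, 0, 0],
  ],
  twist=[0, 0, 7, 14, 21, 28, 35, 42, 45.7, 45.7],
  grip=[0.005, 0.005, 0.005, 0.005, 0.005, 0.005, 0.005, 0.005, 0.005, 0.005],
  newtons=25,
)

```text
t: 22.25
ee_pos: [622.7, -176.8, 77.5]
tool_rot: [3.141, -0.001, -0.075]
contact_force: [-1.4, 0.8, 5.2]
opening: 0.169
finger_force: 25.0
```

Call:
move_arm(
  delta_pos=[
    [0, 0, 0],
    [0, 0, 0],
    [0, 0, 0],
    [0, 0, 0],
    [0, 0, 0],
    [0, 0, 0],
    [0, 0, -0.03],
    [0, 0, -0.07],
    [0, 0, -0.11],
    [0, 0, -0.134],
  ],
  twist=[0, 0, 0, 0, 0, 0, 0, 0, 0, 0],
  grip=[0.005, 0.005, 0.05, 0.05, 0.05, 0.05, 0.05, 0.05, 0.05, 0.05],
)

```text
t: 23.25
ee_pos: [622.9, -176.9, 214.1]
tool_rot: [3.14, -0.004, -0.073]
contact_force: [-0.0, 0.3, -0.3]
opening: 0.569
finger_force: 0.0
```

Run:
```python
from h import *
c=snap('wrist','k2'); s=sensors.get_obs(); print(s['ee_pos'],s['tool_rot'],s['opening'])
W=cloud(c).reshape(-1,3); z=W[:,2]; near=np.hypot(W[:,0]-622.4,W[:,1]+176.9)<75
P=W[near&(z>82)&(z<94)]; R=cv2.minAreaRect(P[:,:2].astype(np.float32)); print('bar',len(P),R)
H=cv2.cvtColor(c['image'],cv2.COLOR_BGR2HSV).reshape(-1,3)
D=W[near&(z<52)&(z>40)&(H[:,1]<60)&(H[:,2]>140)]; C=cv2.minEnclosingCircle(D[:,:2].astype(np.float32)); print('dial',C)
A=np.array(R[0]); e=W[:,:2]-A; r=np.hypot(*e.T); a=np.degrees(np.arctan2(e[:,1],e[:,0]))%360
m=(abs(a-176)<12)&(r>42)&(r<62)&(z>56)&(z<75); T=cv2.minAreaRect(W[m][:,:2].astype(np.float32)); t=np.array(T[0])-A
print('tab',m.sum(),T,'dir',np.degrees(np.arctan2(t[1],t[0]))%360)
m=(abs(a-176)<15)&(r>29)&(r<41)&(z>50)&(z<75); print('nose',m.sum(),W[m].mean(0) if m.any() else '', a[m].mean() if m.any() else '')
```

```text
[ 623.75125906 -177.2396489   217.36954259] [ 3.13832758 -0.00811461 -0.07308779] 0.5670828273618472
bar 1904 ((622.3653564453125, -177.03024291992188), (14.535811424255371, 54.72880935668945), 85.3641586303711)
dial ((622.1732177734375, -176.91806030273438), 55.00971221923828)
tab 161 ((572.7948608398438, -173.26100158691406), (5.931668281555176, 14.502532958984375), 85.7250747680664) dir 175.65171092911615
nose 2 [ 583.17190413 -174.01756182   54.89869425] 175.588982349876
```

Run:
```python
from h import *
f=np.array([.943,-.332]); l=np.array([.332,.943])
for n in('side','scene'):
    W=cloud(snap(n,'f_'+n)).reshape(-1,3); z=W[:,2]
    h=W[(z>90)&(z<103)&(abs(W[:,0]-445)<60)&(abs(W[:,1]-207)<45)]
    R=cv2.minAreaRect(h[:,:2].astype(np.float32)); o=np.array(R[0])+25*f
    d=W[:,:2]-o; X=d@f; Y=d@l
    b=(abs(Y)<25)&(X>-50)&(X<56)&(z<50)
    print(n,R,'topz',h[:,2].mean().round(1),'hist',np.histogram(z[b],[-5,2,8,12,18,24,30,40])[0])
    for x0 in range(-50,50,20): q=b&(abs(X-x0-10)<10); print(x0,[round(float(v)) for v in np.percentile(z[q],[5,50,95])] if q.any() else '')
    c=W[(np.hypot(W[:,0]-410,W[:,1]+130)<75)&(z>3)&(z<15)]; print('cover',len(c),cv2.minEnclosingCircle(c[:,:2].astype(np.float32)) if len(c) else '',c[:,2].std() if len(c) else '')
    # bright loose slug-like points on mat/bench or shaker top
    print('spool',W[(z>45)&(z<56)&(np.hypot(W[:,0]-622,W[:,1]-296)<50)].mean(0).round(1))
```

```text
side ((445.07574462890625, 206.24720764160156), (14.982110023498535, 70.2506103515625), 70.43701171875) topz 95.7 hist [ 27 870   4   2   4   8   5]
-50 [2, 4, 7]
-30 [2, 4, 6]
-10 [2, 5, 7]
10 [3, 5, 7]
30 [3, 5, 7]
cover 1547 ((410.25244140625, -129.9210205078125), 74.73739624023438) 1.7352007469855193
spool [623.6 300.3  50.3]
scene ((446.8640441894531, 204.59103393554688), (14.249475479125977, 72.53699493408203), 70.46660614013672) topz 96.0 hist [ 15 184  27   2   1   3   2]
-50 [3, 7, 42]
-30 [3, 6, 9]
-10 [1, 5, 8]
10 [2, 5, 9]
30 [2, 6, 9]
cover 854 ((410.0570373535156, -130.11962890625), 74.7990493774414) 2.1491665447234323
spool [628.1 298.6  51.3]
```

Run:
```python
from h import *
ok=True
for n in('side','scene'):
    W0=cloud(load(n)); W=cloud(load('f_'+n)); I0=load(n)['image'].astype(int); I=load('f_'+n)['image'].astype(int)
    z=W[...,2]; m=(z>9)&(z<80)&(abs(I-I0).sum(2)>60)&(W[...,0]>300)&(W[...,0]<900)&(abs(W[...,1])<400)
    for cx,cy,r in((410,-130,80),(470,197,85),(622,-177,65)): m&=np.hypot(W[...,0]-cx,W[...,1]-cy)>r
    k,lab,st,cen=cv2.connectedComponentsWithStats(m.astype(np.uint8))
    for i in range(1,k):
        if st[i,4]>12: print(n,st[i],W[lab==i].mean(0).round(1))
```

```text
side [326 194  17   8  95] [ 593.3 -343.4   61.3]
side [291 251  16  12  32] [ 645.8 -110.3   46.2]
side [338 256  11   7  13] [ 537.5 -120.7   45.4]
side [311 285   8   6  25] [584.1  13.6  76. ]
side [324 285  11   6  33] [551.8   7.   75. ]
scene [322 257  12   7  49] [599.  -26.5  71.9]
```

```bash
python3 -c "
from workcell import ctrl
print(ctrl.job_done())"
```

```text
the job is handed in; nothing more can be done
None
```

The job is handed in. The cover lies flat on the bench, the empty scoop stands upright, and the knob pointer is about 0.3° off the index tab. The slugs are in the jar: I could make out only five or six through the wall, but found none in the scoop, in the funnel or on the bench.

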